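Seat a lining wheel's head on its keyed spindle and set it to the pointer

ROBOT

A 7-joint arm with a two-finger parallel gripper is mounted at the origin on the work surface; the furniture and walls round the work are solid. World frame = base frame: x ahead of the robot, y to its left, z up, the work surface at z = 0. Lengths are in m, angles in rad, forces in N, time in s.
With the tool pointing down it reaches from about 0.425 to 1.025 m from the base axis. Payload 3.6 kg.
Tool frame: the origin (TCP) lies on the centre line of the jaws, within the pads' length; the fingertips stand 22 mm ahead of it and the grasp point (between the pads) lies 3 mm ahead of it; z points along the fingers, y is the line along which they close (so a half turn about z gives the same grasp; the last joint's range is limited). The gripper opens to 85 mm and grips with 20 to 120 N. Pads are 22 mm wide; open, the fingers measure 114 mm over their backs; the gripper's body (76 mm by 85 mm) begins 54 mm behind the grasp point. The pads swing forward as they close: fully open they stand 13 mm farther back than shut.
Start: joints at [1.127, 0.591, 0.048, 1.609, -0.033, 0.943, -0.034], TCP at [0.248, -0.681, 0.225] pointing down, gripper open.
Joint ranges: [-2.69, 2.69], [-0.47, 2.24], [-1.27, 1.36], [0.19, 2.51], [-1.53, 4.68], [0.08, 2.07], [-3.09, 3.09]. Speed limits (rad/s): [2.57, 2.57, 3.14, 3.14, 3.14, 3.14, 3.14].

INTERFACE

Orientations are given as a rotation vector (axis times angle).
In Python, from rig import bot gives the robot as it stands.
- The arm moves only by the tool servo_tool, never from a script. Its argument "targets" is a list of rows, each a list of 3 entries, a list of its own where there are three numbers: the turn, a rotation vector about the tool's x, y, z in degrees, then the shift along the tool's x, y, z in m, then the closure, from -1 (fully open) to 1 (shut), so that 0 is half open. A call has 1 to 20 rows; each row shifts and turns the commanded pose from where the row before left it, along the tool's axes as they then stand; what a row does not reach is not made up. A row lasts 1/10 s, in which the tool goes at most 50 mm and 8.59 degrees, less where a joint would pass 70% of its speed; a pose out of reach is approached as far as the arm can. A call is refused whole if a number of a shift passes 0.05 or a number of a turn 8.59, either way. A call with a gripper value outside its range is refused whole. The fingers move at their own pace and stop on an object; "newtons" is the grip in N (left out, the last holds). Time passes only in rows, so rows that do not move let the fingers close. It gives the time, the measured TCP pose, the force, the opening and the grip force at its end, in the units of the state.
- bot.get_state(): the state, without advancing time (a new reading comes with each control period).
- bot.snapshot(name): name is "scene" or "top" or "wrist"; returns a dict with "image" (480x640x3 uint8, red, green, blue), "fov_y" (degrees; the focal length in pixels is half the picture's height over the tangent of half this angle, whatever the lens; pixels are square), "cx", "cy" (the principal point, pixels), "dist" ([k1, k2, p1, p2, k3] as OpenCV has them; the pictures are not rectified), "world_to_cam" (4x4, takes a point from world to camera coordinates). Camera axes: x right, y up, looking along -z (the intrinsics and any distortion apply to the point x, -y, -z); pixel columns grow to the right and rows downward; lengths in m; the calibration is good to about 2 mm. A picture is of the moment at which its call begins. There is no depth.
- bot.sign_off(): hands the job in; it is judged then, once.
The state is a dict: "time": time; "joint_pos": joint angles; "dq": joint speeds; "tau": joint torques, N m; "ee_pos": TCP position; "tool_rot": TCP orientation; "contact_force": force on the tool from outside, world axes, zero at the start; "moment": the same for the moment, N m; "opening": finger opening in m; "grasp_force": force on a finger pad.
Only numpy, scipy, OpenCV 4.12 (cv2) and the standard library are available. Lean on these libraries where they do the work, as an engineer would, in place of code of your own. Each camera call takes 0.05 s, during which the arm holds its last target. There are 200 camera calls.

TASK

The wooden head of the lining wheel is riding on top of its spindle's key instead of sitting on it. Turn the head until the slot underneath finds the key and it drops, press it fully home, then turn the wheel until one of its two white marks stands at the brass pointer. Leave the pigment jars and the glue bottle where they are.

Things in the scene. Friction and masses are not known exactly. Their poses are not given: they have to be found in the camera images.
- head_top (a point): Loose head of the lining wheel (about 250 g): light wooden disc, 184 mm across, 10 mm thick, on an aluminium hub 64 mm across that hangs 35 mm below it. This point: centre of the disc's top face, z up. White radial marks run out to the rim along +x and -x. At the start the head rests on the key, 9 mm too high, and turns easily (about 0.5 N at a peg).
- cap (a point): Top of the low brass cap in the middle of the head, 42 mm across and 5 mm high: press here. When slot and key line up within about 2.5 degrees the head drops 4 mm by its own weight on to a stiff rubber grip ring; the last 5 mm to home need about 10 to 15 N straight down.
- peg_a (a point): Rubber peg a of 3 on the head: black, 12 mm across, standing 28 mm above the top face, 75 mm from the centre at 90 degrees counter-clockwise (from above) from head_top's x axis. This point is half-way up it. Push a peg sideways to turn the head.
- peg_b (a point): Rubber peg b of 3 on the head: black, 12 mm across, standing 28 mm above the top face, 75 mm from the centre at 210 degrees counter-clockwise (from above) from head_top's x axis. This point is half-way up it. Push a peg sideways to turn the head.
- peg_c (a point): Rubber peg c of 3 on the head: black, 12 mm across, standing 28 mm above the top face, 75 mm from the centre at 330 degrees counter-clockwise (from above) from head_top's x axis. This point is half-way up it. Push a peg sideways to turn the head.
- slot (a point): Centre of the hub's underside, on the head, 45 mm below head_top. Here a blind slot runs along head_top's x axis: 40 x 13.5 mm, 10 mm deep. Above it is a round bore; the spindle's pin always stands in it and keeps the head centred (0.6 mm play each side).
- home (a point): Fixed point on the wheel's upright spindle axis, 85 mm above the bench: where head_top lies when the head is fully home. x points to the brass pointer. The green foot (152 mm across) is fixed to the bench. The spindle's steel key, 36 x 12 mm, 9 mm high, is hidden under the hub at an unknown angle; the slot fits it either way round.
- pointer_tip (a point): Sharp tip of the brass pointer, 102 mm from the spindle axis, just outside the head's rim, 80 mm above the bench; its bracket reaches out to 122 mm from the axis. Fixed to the foot. Once keyed, head and spindle turn together either way without a stop, with a steady drag of about 0.3 N m (4 N at a peg), and stay where they are left.
- pigment_jar_1_mid (a point): Jar with a black screw lid and a teal band, 42 mm across, 52 mm tall, standing beyond the wheel; half-way up. A bystander.
- pigment_jar_2_mid (a point): Jar with a pale lid and an orange band, 48 mm across, 44 mm tall; about half-way up. A bystander.
- pigment_jar_3_mid (a point): Cream jar with a red lid, 38 mm across, 60 mm tall; about half-way up. A bystander.
- glue_mid (a point): White glue bottle with a red nozzle, 41 mm across, 123 mm tall; half-way up. A bystander.
Not all that is in view belongs to the job. There is more than one size of the part that bears head_top; the job needs the larger.

How it is judged:
By the outcome, as a careful person would: the job done as asked, in the order asked, and still so for the second after the job is handed in, with the robot touching nothing.
It also fails if it takes over 58 s, if anything falls off the work surface, if the arm or the gripper's body presses on something with over 40 N, if the wrist force passes 120 N, or if a joint passes its speed limit or range.

## Working session

There is one attempt and no reset: what is moved stays moved. The work goes in short steps, Python scripts to look and compute and a tool call to move; the robot and the scene stay as the last step left them, time stands still between calls to the robot, and variables do not carry over. Pictures are saved under pics/ and viewed, at most 10 in all, crops included, and the job is handed in when it is done.

Besides the shell and the picture viewer there is one more tool, called after "Call:" as a command line: name --argument value ..., lists and objects as JSON in quotes. servo_tool: Moves the arm, as the interface text tells. Its arguments: {"type":"object","properties":{"targets":{"type":"array","items":{"type":"array"}},"newtons":{"type":"number"}},"required":["targets"]}

```bash
mkdir -p pics; ls; cat > h.py <<'E'
import numpy as np,cv2,pickle
from rig import bot
def snap(n,f):
    s=bot.snapshot(n); cv2.imwrite('pics/'+f+'.png',s['image'][:,:,::-1]); pickle.dump(s,open('pics/'+f+'.pkl','wb')); return s
def K(s):
    f=240/np.tan(np.radians(s['fov_y'])/2); return np.array([[f,0,s['cx']],[0,f,s['cy']],[0,0,1.]])
def proj(s,P):
    P=np.atleast_2d(P).astype(float); M=np.array(s['world_to_cam']); c=P@M[:3,:3].T+M[:3,3]
    return cv2.projectPoints(c*[1,-1,-1],np.zeros(3),np.zeros(3),K(s),np.array(s['dist'],float))[0][:,0]
def onz(s,uv,z):
    M=np.array(s['world_to_cam']); p=cv2.undistortPoints(np.array(uv,float).reshape(-1,1,2),K(s),np.array(s['dist'],float))[:,0]
    d=np.c_[p[:,0],-p[:,1],-np.ones(len(p))]@M[:3,:3]; o=-M[:3,:3].T@M[:3,3]
    return o+d*((z-o[2])/d[:,2])[:,None]
E
python3 - <<'E'
from h import *
for n in ['scene','top']: s=snap(n,n+'0'); print(n,s['fov_y'],-np.array(s['world_to_cam'])[:3,:3].T@np.array(s['world_to_cam'])[:3,3])
print(bot.get_state())
E
```

```text
pics
scene 44.07195844719722 [0.21662129 0.40327657 0.99685031]
top 52.326455086418726 [ 0.40946073 -0.2392414   1.0819155 ]
{'time': 0.1, 'joint_pos': array([ 1.12748575,  0.59205398,  0.04835294,  1.60972714, -0.0332628 ,
        0.94272318, -0.03372668]), 'dq': array([ 1.04535000e-03, -5.48945746e-04, -5.93315161e-05, -2.88540998e-03,
       -2.44343826e-04, -1.37058822e-03, -1.22980831e-05]), 'tau': array([ 4.63647026e-03, -5.50001299e+01,  1.55321561e+00, -1.98826075e+01,
        9.71440051e-03,  3.82451661e-03, -1.64213837e-06]), 'ee_pos': array([ 0.24817216, -0.68036704,  0.22432497]), 'tool_rot': array([-3.09164575e+00, -5.46382201e-01,  8.45451895e-04]), 'contact_force': array([ 0.42418444, -1.04949113, -0.42888812]), 'moment': array([0.01675381, 0.02981132, 0.06372247]), 'grasp_force': 0.0, 'opening': 0.08555895559066698}
```

View pics/top0.png

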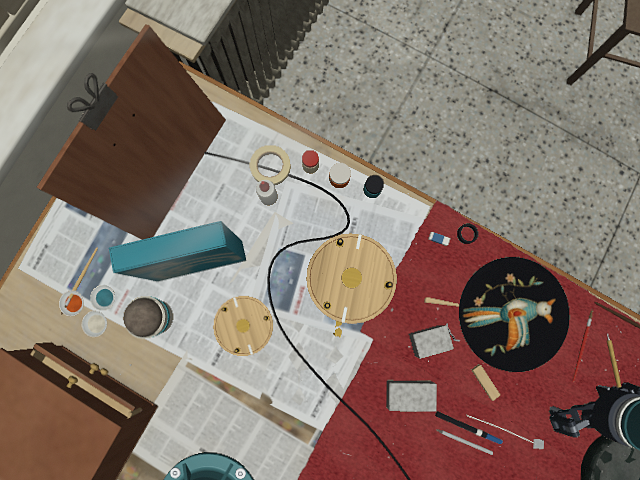

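View pics/scene0.png

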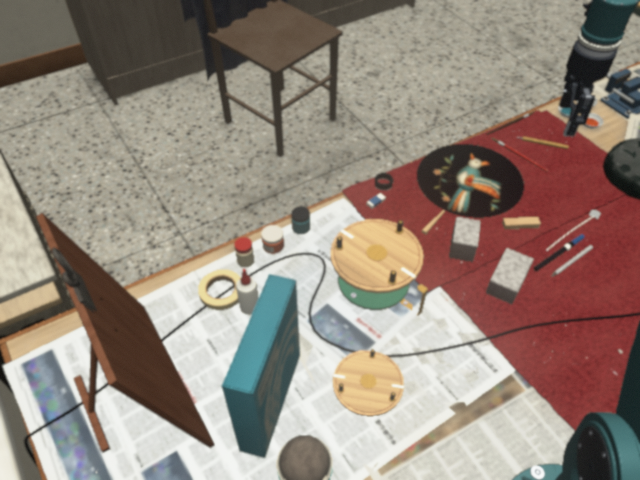

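Two lining-wheel heads are in view: the large one at top (351,278) and a small one at top (243,325). The large one has the pointer at (338,330) and the green foot, so it is the 184 mm part. I will confirm this in one crop and by measuring.

```bash
python3 - <<'E'
from h import *
s=pickle.load(open('pics/top0.pkl','rb')); im=s['image']
c=cv2.resize(im[215:355,200:420],None,fx=3.6,fy=3.6,interpolation=cv2.INTER_CUBIC); cv2.imwrite('pics/crop0.png',c[:,:,::-1])
hsv=cv2.cvtColor(im,cv2.COLOR_RGB2HSV)
m=((hsv[...,0]>10)&(hsv[...,0]<28)&(hsv[...,1]>70)&(hsv[...,2]>140)).astype(np.uint8)
m=cv2.morphologyEx(m,cv2.MORPH_OPEN,np.ones((5,5)))
n,l,st,ce=cv2.connectedComponentsWithStats(m)
for i in range(1,n):
    if st[i,4]>1500:
        ct=max(cv2.findContours((l==i).astype(np.uint8),0,1)[0],key=len); hu=cv2.convexHull(ct)[:,0]
        P=onz(s,hu,0.094); A=np.c_[2*P[:,:2],np.ones(len(P))]; x=np.linalg.lstsq(A,(P[:,:2]**2).sum(1),rcond=None)[0]
        print(ce[i],x[:2],2*np.sqrt(x[2]+x[0]**2+x[1]**2))
Pt=lambda uv,z:onz(s,[uv],z)[0][:2].round(4)
for uv,z in [((351,278),.099),((340,242),.122),((390,285),.122),((311,290),.122),((338,330),.08),((359,240),.094),((344,316),.094),((374,186),.052),((339,175),.044),((310,158),.06),((267,192),.1),((265,186),.123),((415,205),.0)]: print(uv,Pt(uv,z))
E
```

```text
[352.17004274 278.89611596] [ 0.4785115  -0.31021468] 0.1759643022949861
[242.8515472  325.09283196] [ 0.38584023 -0.08820866] 0.11826547184579714
(351, 278) [ 0.4786 -0.3061]
(340, 242) [ 0.5488 -0.2838]
(390, 285) [ 0.4626 -0.3812]
(311, 290) [ 0.4541 -0.2257]
(338, 330) [ 0.3746 -0.2794]
(359, 240) [ 0.5567 -0.3241]
(344, 316) [ 0.4028 -0.2912]
(374, 186) [ 0.6814 -0.3626]
(339, 175) [ 0.7087 -0.2872]
(310, 158) [ 0.7426 -0.224 ]
(267, 192) [ 0.6572 -0.1356]
(265, 186) [ 0.6639 -0.1338]
(415, 205) [ 0.6504 -0.4615]
```

View pics/crop0.png

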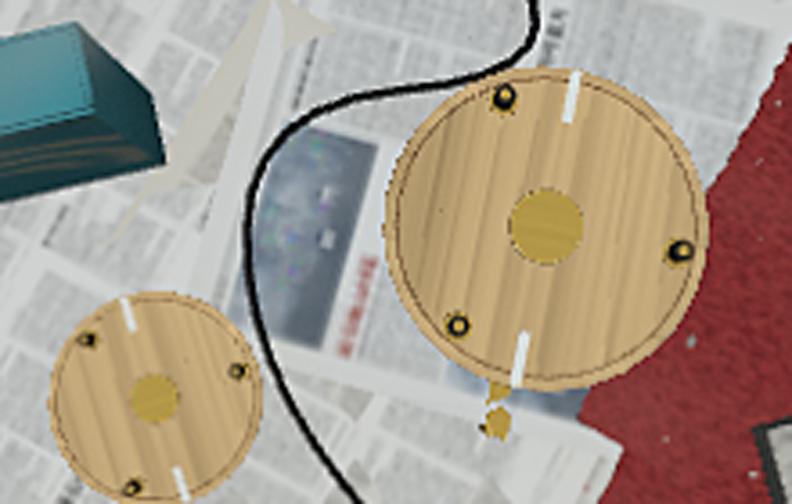

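The crop confirms it. The large head's rim is about 180 mm, and the pegs lie 75 mm from a centre at about (0.478, -0.308), at 18.5°, 138° and 258°. The marks are at -11.6° and 168.4°, and the pointer is at about 164.5°. I will move above peg b, the one at 18.5°.

Call:
servo_tool --targets '[[[0,0,0],[0.026,-0.017,0],0.53],[[0,0,0],[0.026,-0.017,0],0.53],[[0,0,0],[0.026,-0.017,0],0.53],[[0,0,0],[0.026,-0.017,0],0.53],[[0,0,0],[0.026,-0.017,0],0.53],[[0,0,0],[0.026,-0.017,0],0.53],[[0,0,0],[0.026,-0.017,0],0.53],[[0,0,0],[0.026,-0.017,0],0.53],[[0,0,0],[0.026,-0.017,0],0.53],[[0,0,0],[0.026,-0.017,0],0.53],[[0,0,0],[0.026,-0.017,0],0.53],[[0,0,0],[0.026,-0.017,0],0.53],[[0,0,0],[0.026,-0.017,0],0.53],[[0,0,0],[0.026,-0.017,0],0.53],[[0,0,0],[0.026,-0.017,0],0.53],[[0,0,0],[0,0,0],0.53],[[0,0,0],[0,0,0],0.53]]'

```text
time: 1.8
ee_pos: [0.5275, -0.307, 0.225]
tool_rot: [-3.093, -0.55, 0.001]
contact_force: [-1.2, -0.4, -0.1]
opening: 0.0199
grasp_force: 0.0
```

```bash
python3 - <<'E'
from h import *
s=snap('wrist','w1'); st=bot.get_state(); print(st['ee_pos'],st['tool_rot'],st['opening'],st['contact_force'])
print(proj(s,[[.478,-.308,.099],[.5488,-.2838,.122],[.4626,-.3812,.122]]))
E
```

```text
[ 0.52661752 -0.30845996  0.22501461] [ 3.09363410e+00  5.46221073e-01 -2.17026310e-03] 0.02010617868484166 [-0.74881857  0.11228756 -1.08670233]
[[298.07395573 284.3108021 ]
 [297.12708982 200.98470688]
 [376.02504358 341.42194209]]
```

View pics/w1.png

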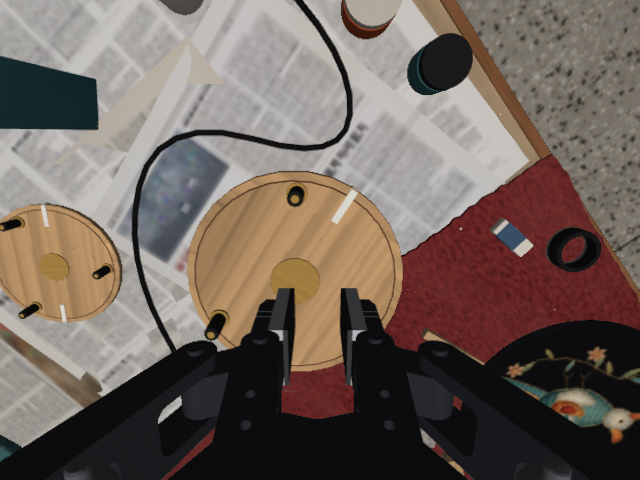

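The wrist view shows the cap centre at (295,281), peg b's top at (296,188), its base at about (296,204), and the mark's outer end at about (352,192). I will work out the positions.

```bash
python3 - <<'E'
from h import *
s=pickle.load(open('pics/w1.pkl','rb')); im=s['image']
def fit(s,uv,z):
    P=onz(s,uv,z)[:,:2]; A=np.c_[2*P,np.ones(len(P))]; x=np.linalg.lstsq(A,(P**2).sum(1),rcond=None)[0]; return x[:2],2*np.sqrt(x[2]+x@[x[0],x[1],0])
print('peg',onz(s,[(296,189)],.122),onz(s,[(296,204)],.094))
# cap & rim rough from edges seen by hand
print('rim',fit(s,[(188,262),(297,171),(402,270),(215,215),(375,213)],.094),'cap',onz(s,[(295,281)],.099))
M=np.array(s['world_to_cam']);print(-M[:3,:3].T@M[:3,3])
t=pickle.load(open('pics/top0.pkl','rb'))
print('top peg b',onz(t,[(340,241)],.122),'c',onz(t,[(327.2,305.6)],.122),'a',onz(t,[(389,285)],.122),'cap',onz(t,[(351.7,278.1)],.099))
print('ptr',onz(t,[(337.2,321.4),(338,332)],.08),'marks',onz(t,[(359.4,235.5),(343.6,322)],.094))
print('rim',fit(t,np.array([(385,225),(709,228),(552,66),(548,392),(655,120),(440,342)])/3.6+[200,215],.094))
E
```

```text
peg [[ 0.55661023 -0.28023649  0.122     ]] [[ 0.54072905 -0.28405576  0.094     ]]
rim (array([ 0.47790435, -0.30572636]), np.float64(0.1788050334674772)) cap [[ 0.47994654 -0.30460312  0.099     ]]
[ 0.59794801 -0.28110912  0.37346514]
top peg b [[ 0.55075822 -0.28380557  0.122     ]] c [[ 0.42344521 -0.25718405  0.122     ]] a [[ 0.46258473 -0.37922817  0.122     ]] cap [[ 0.47843596 -0.30749287  0.099     ]]
ptr [[ 0.39194334 -0.27798937  0.08      ]
 [ 0.37061202 -0.27936888  0.08      ]] marks [[ 0.56601426 -0.32505862  0.094     ]
 [ 0.3908744  -0.29025855  0.094     ]]
rim (array([ 0.47861055, -0.3083032 ]), np.float64(0.18044096150049369))
```

Call:
servo_tool --targets '[[[0,0,0],[0.015,-0.008,0],0.53],[[0,0,0],[0.015,-0.008,0],0.53],[[0,0,0],[0,0,0.02],0.53],[[0,0,0],[0,0,0.02],0.53],[[0,0,0],[0,0,0.02],0.53],[[0,0,0],[0,0,0.01],0.53],[[0,0,0],[0,0,0],0.53]]'

```text
time: 2.55
ee_pos: [0.5498, -0.2814, 0.1539]
tool_rot: [-3.091, -0.547, 0.004]
contact_force: [0.9, 0.6, -0.4]
opening: 0.0201
grasp_force: 0.0
```

```bash
python3 - <<'E'
from h import *
s=snap('wrist','w2'); st=bot.get_state(); print(st['ee_pos'],st['tool_rot'],st['contact_force'])
print(proj(s,[[.4785,-.3065,.099],[.5496,-.2827,.122],[.5496,-.2827,.094]]))
E
```

```text
[ 0.55042615 -0.28195116  0.15502804] [-3.09276647e+00 -5.47361948e-01  9.15788523e-04] [-0.05909993 -0.4317686  -0.14060751]
[[316.29370232 367.39623431]
 [319.74408035 276.75717781]
 [319.53408442 259.19856369]]
```

View pics/w2.png

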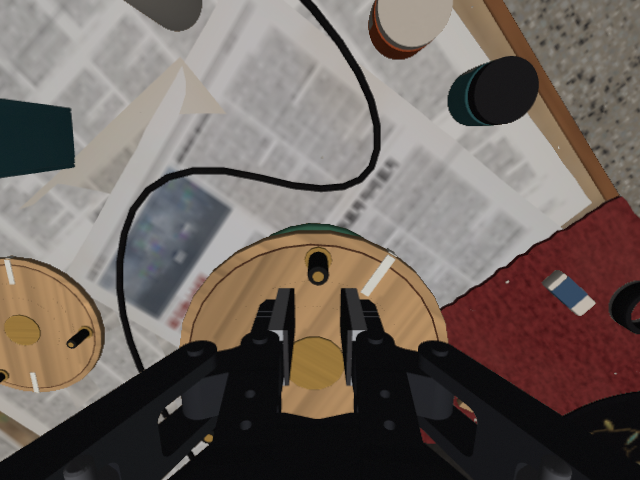

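The peg top is at (318,278), within 2 px of the prediction and centred between the fingers. I will descend and start turning counter-clockwise.

Call:
servo_tool --targets '[[[0,0,0],[0,0,0.018],0.53],[[0,0,0],[0,0,0.017],0.53],[[0,0,0],[0,0,0],0.53],[[0,0,-3],[0,-0.0039,0],0.53],[[0,0,-3],[0,-0.0039,0],0.53],[[0,0,-3],[0,-0.0039,0],0.53],[[0,0,-3],[0,-0.0039,0],0.53],[[0,0,-3],[0,-0.0039,0],0.53],[[0,0,-3],[0,-0.0039,0],0.53],[[0,0,-3],[0,-0.0039,0],0.53],[[0,0,-3],[0,-0.0039,0],0.53],[[0,0,0],[0,0,0],0.53]]'

```text
time: 3.8
ee_pos: [0.5351, -0.256, 0.122]
tool_rot: [2.911, 1.177, 0.002]
contact_force: [-0.3, 0.4, -0.1]
opening: 0.0201
grasp_force: 0.0
```

```bash
cat > st.py <<'E'
from h import *
st=bot.get_state(); p=st['ee_pos']; r=st['tool_rot']; d=p[:2]-[.4785,-.3065]
F=st['contact_force']; a=np.arctan2(d[1],d[0]); T=-F[0]*np.sin(a)+F[1]*np.cos(a)
print('t',st['time'],'R',np.hypot(*d),'ang',np.degrees(a),'head',np.degrees(2*np.arctan2(r[1],r[0]))%360,'z',p[2],'Ftan',T,'Fz',F[2],'j',st['joint_pos'].round(2),st['opening'])
E
python3 st.py
```

```text
t 3.8 R 0.07587996768399012 ang 41.76451063645479 head 44.04320437267892 z 0.12199326539483012 Ftan 0.5299479484026367 Fz -0.06025136180511366 j [ 0.45  0.56 -0.12  1.99  0.11  0.6  -0.54] 0.020075680662079393
```

Call:
servo_tool --targets '[[[0,0,-3],[0,-0.0039,0],0.53],[[0,0,-3],[0,-0.0039,0],0.53],[[0,0,-3],[0,-0.0039,0],0.53],[[0,0,-3],[0,-0.0039,0],0.53],[[0,0,-3],[0,-0.0039,0],0.53],[[0,0,-3],[0,-0.0039,0],0.53],[[0,0,-3],[0,-0.0039,0],0.53],[[0,0,-3],[0,-0.0039,0],0.53],[[0,0,-3],[0,-0.0039,0],0.53],[[0,0,-3],[0,-0.0039,0],0.53]]'

```text
time: 4.8
ee_pos: [0.5027, -0.2358, 0.1215]
tool_rot: [2.506, 1.891, 0.001]
contact_force: [0.2, -0.4, 0.1]
opening: 0.0199
grasp_force: 0.0
```

```bash
python3 st.py
```

```text
t 4.8 R 0.07475002123016719 ang 71.08626084650066 head 74.0646838376353 z 0.12148639182530363 Ftan -0.3227201946088821 Fz 0.13181758827722728 j [ 0.55  0.54 -0.26  2.06  0.25  0.57 -0.17] 0.019926922700013568
```

Call:
servo_tool --targets '[[[0,0,-3],[0,-0.0039,0],0.53],[[0,0,-3],[0,-0.0039,0],0.53],[[0,0,-3],[0,-0.0039,0],0.53],[[0,0,-3],[0,-0.0039,0],0.53],[[0,0,-3],[0,-0.0039,0],0.53],[[0,0,-3],[0,-0.0039,0],0.53],[[0,0,-3],[0,-0.0039,0],0.53],[[0,0,-3],[0,-0.0039,0],0.53],[[0,0,-3],[0,-0.0039,0],0.53],[[0,0,-3],[0,-0.0039,0],0.53]]'

```text
time: 5.8
ee_pos: [0.4641, -0.2344, 0.1214]
tool_rot: [1.932, 2.475, -0.0]
contact_force: [0.8, -0.2, 0.8]
opening: 0.0202
grasp_force: 0.0
```

```bash
python3 st.py
```

```text
t 5.8 R 0.07356064269096234 ang 101.26171138070438 head 104.05123920226686 z 0.12142595374080892 Ftan -0.7706541154351134 Fz 0.7689224265626794 j [ 0.68  0.52 -0.41  2.14  0.39  0.55  0.24] 0.020198684764798743
```

Call:
servo_tool --targets '[[[0,0,-3],[0.0001,-0.0039,0],0.53],[[0,0,-3],[0.0001,-0.0039,0],0.53],[[0,0,-3],[0.0001,-0.0039,0],0.53],[[0,0,-3],[0.0001,-0.0039,0],0.53],[[0,0,-3],[0.0001,-0.0039,0],0.53],[[0,0,-3],[0.0001,-0.0039,0],0.53],[[0,0,-3],[0.0001,-0.0039,0],0.53],[[0,0,-3],[0.0001,-0.0039,0],0.53],[[0,0,-3],[0.0001,-0.0039,0],0.53],[[0,0,-3],[0.0001,-0.0039,0],0.53]]'

```text
time: 6.8
ee_pos: [0.4294, -0.2515, 0.1213]
tool_rot: [1.226, 2.89, -0.002]
contact_force: [-0.0, 0.9, 0.1]
opening: 0.02
grasp_force: 0.0
```

```bash
python3 st.py
```

```text
t 6.8 R 0.07368265527259517 ang 131.76788313405845 head 134.0388315018938 z 0.12134233440158665 Ftan -0.5582675711017849 Fz 0.1246096321064289 j [ 0.85  0.52 -0.55  2.18  0.52  0.56  0.68] 0.02000677993603046
```

Call:
servo_tool --targets '[[[0,0,-3],[0.0001,-0.0039,0],0.53],[[0,0,-3],[0.0001,-0.0039,0],0.53],[[0,0,-3],[0.0001,-0.0039,0],0.53],[[0,0,-3],[0.0001,-0.0039,0],0.53],[[0,0,-3],[0.0001,-0.0039,0],0.53],[[0,0,-3],[0.0001,-0.0039,0],0.53],[[0,0,-3],[0.0001,-0.0039,0],0.53],[[0,0,-3],[0.0001,-0.0039,0],0.53],[[0,0,-3],[0.0001,-0.0039,0],0.53],[[0,0,-3],[0.0001,-0.0039,0],0.53]]'

```text
time: 7.8
ee_pos: [0.4078, -0.2837, 0.1213]
tool_rot: [0.436, 3.11, -0.003]
contact_force: [-0.4, -0.3, -0.2]
opening: 0.0204
grasp_force: 0.0
```

```bash
python3 st.py; python3 -c "
from h import *
a=snap('scene','s1')['image'];b=snap('top','t1')['image']
z=lambda i,x,y,w,h:cv2.resize(i[y:y+h,x:x+w],(400,400*h//w),interpolation=2)
cv2.imwrite('pics/both.png',np.hstack([z(a,300,180,150,150),z(b,280,210,150,150)])[:,:,::-1])"
```

```text
t 7.8 R 0.07427536673022904 ang 162.15689862743244 head 164.02566041902702 z 0.12128085283969227 Ftan 0.4095589263378413 Fz -0.21693823566813705 j [ 1.03  0.56 -0.7   2.18  0.64  0.61  1.17] 0.02037072139933337
```

View pics/both.png

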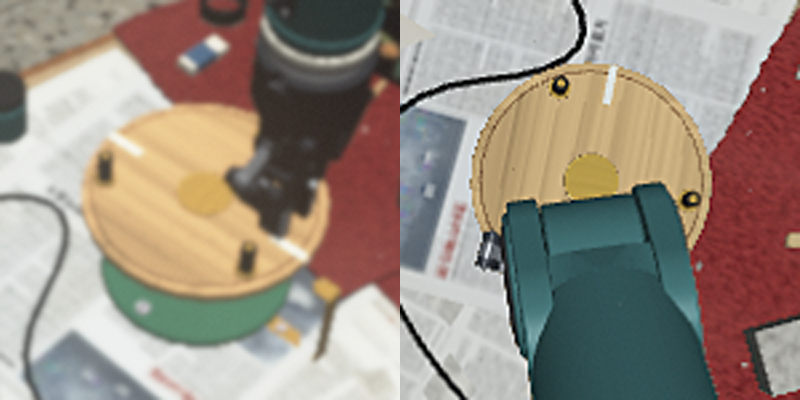

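The top crop shows peg b still at (558,85) and the mark at (612,85), i.e. full-frame (339,242) and (359,242), so the head has not turned. I will check the wrist view and the fingertip's height.

```bash
python3 - <<'E'
from h import *
s=snap('wrist','w3'); t=pickle.load(open('pics/s1.pkl','rb')); st=bot.get_state(); p=st['ee_pos']
print('scene crop px of tip',(proj(t,[p-[0,0,.022],[p[0],p[1],.094],[.4785,-.3065,.099]])-[300,180])/.375)
a=np.radians(138.5); q=np.array([.4785,-.3065])+.075*np.array([np.cos(a),np.sin(a)])
print('pegc scene',(proj(t,[[*q,.122],[*q,.094],[*q,.113]])-[300,180])/.375)
print('wrist: pegs',proj(s,[[*q,.122],[*q,.094],[.5496,-.2827,.122],[.5496,-.2827,.094]]))
E
```

```text
scene crop px of tip [[279.87833077 242.48690082]
 [279.11745943 246.7539057 ]
 [203.98536772 184.76082058]]
pegc scene [[248.88636819 241.02836142]
 [245.20308251 265.0671507 ]
 [247.68644069 248.85717985]]
wrist: pegs [[381.38817378 313.59295489]
 [372.4091593  288.01478295]
 [388.70750027 520.8335159 ]
 [380.15711662 474.31879172]]
```

View pics/w3.png

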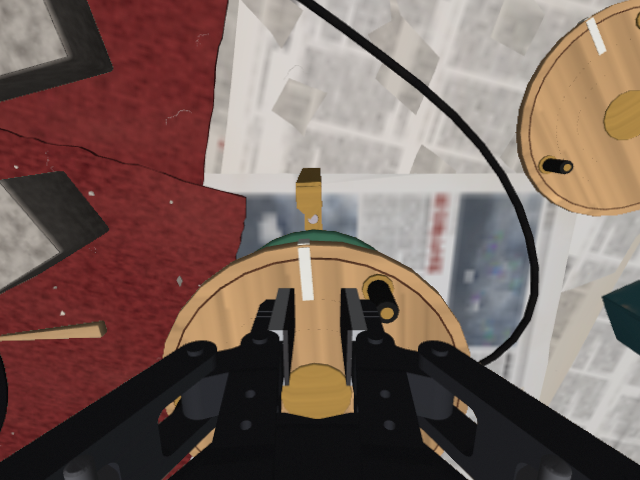

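```bash
python3 - <<'E'
from h import *
from scipy.spatial.transform import Rotation as R
s=pickle.load(open('pics/w3.pkl','rb')); st=bot.get_state(); p=st['ee_pos']; M=R.from_rotvec(st['tool_rot']).as_matrix()
print('f',K(s)[0,0], 'cam z',(-np.array(s['world_to_cam'])[:3,:3].T@np.array(s['world_to_cam'])[:3,3]), p)
for dz in (-.03,-.02,-.01,0,.01,.022): 
  print(dz,*[proj(s,[p+M@np.array([x,y,dz])])[0].round(0) for y in(-.01,.01) for x in(-.011,.011)])
print('disc under tip',proj(s,[[p[0],p[1],.094]]))
for r in (.092,.0745): print(r,proj(s,[[.4785+r*np.cos(np.radians(165)),-.3065+r*np.sin(np.radians(165)),.094]]))
E
```

```text
f 356.1162583860826 cam z [ 0.336678   -0.2627407   0.26949366] [ 0.40763598 -0.28354273  0.12102181]
-0.03 [291. 360.] [290. 309.] [343. 360.] [344. 309.]
-0.02 [293. 345.] [292. 297.] [341. 345.] [342. 297.]
-0.01 [294. 332.] [293. 287.] [340. 332.] [340. 286.]
0 [296. 321.] [295. 277.] [338. 321.] [339. 277.]
0.01 [297. 311.] [296. 269.] [337. 311.] [338. 269.]
0.022 [298. 300.] [297. 260.] [336. 300.] [337. 260.]
disc under tip [[316.96850603 276.46982445]]
0.092 [[308.86965274 245.09385242]]
0.0745 [[309.7576294  276.41341122]]
```

The fingers passed above the pegs: in the wrist view they end about 15 mm behind the TCP, not ahead of it. I will move clear of peg c and descend in small steps, watching the force.

Call:
servo_tool --targets '[[[0,0,-4],[0,-0.0052,0],0.53],[[0,0,-4],[0,-0.0052,0],0.53],[[0,0,0],[0,0,0.003],0.53],[[0,0,0],[0,0,0],0.53]]'

```text
time: 8.35
ee_pos: [0.4047, -0.2925, 0.1173]
tool_rot: [-0.222, -3.134, -0.0]
contact_force: [0.3, -0.2, -0.3]
opening: 0.0199
grasp_force: 0.0
```

Call:
servo_tool --targets '[[[0,0,0],[0,0,0.002],0.53],[[0,0,0],[0,0,0.001],0.53],[[0,0,0],[0,0,0],0.53]]'

```text
time: 8.65
ee_pos: [0.4047, -0.2923, 0.1143]
tool_rot: [-0.218, -3.134, -0.0]
contact_force: [-0.6, 0.7, 0.5]
opening: 0.0201
grasp_force: 0.0
```

Call:
servo_tool --targets '[[[0,0,0],[0,0,0.001],0.53],[[0,0,0],[0,0,0.001],0.53],[[0,0,0],[0,0,0],0.53]]'

```text
time: 8.95
ee_pos: [0.4046, -0.2925, 0.1123]
tool_rot: [-0.218, -3.134, -0.0]
contact_force: [0.2, 0.5, 0.4]
opening: 0.0201
grasp_force: 0.0
```

Call:
servo_tool --targets '[[[0,0,0],[0,0,0.002],0.53],[[0,0,0],[0,0,0.002],0.53],[[0,0,0],[0,0,0],0.53]]'

```text
time: 9.25
ee_pos: [0.4044, -0.2925, 0.1081]
tool_rot: [-0.218, -3.134, -0.0]
contact_force: [0.5, -0.3, 0.4]
opening: 0.0203
grasp_force: 0.0
```

Call:
servo_tool --targets '[[[0,0,0],[0,0,0.002],0.53],[[0,0,0],[0,0,0.002],0.53],[[0,0,0],[0,0,0],0.53]]'

```text
time: 9.55
ee_pos: [0.4045, -0.2925, 0.1041]
tool_rot: [-0.218, -3.133, -0.0]
contact_force: [-0.7, 0.0, -0.8]
opening: 0.0202
grasp_force: 0.0
```

```bash
python3 st.py; python3 - <<'E'
from h import *
s=snap('wrist','w4'); t=snap('scene','s2')
a=cv2.resize(s['image'][200:420,220:440],(500,500),interpolation=2); b=cv2.resize(t['image'][170:320,315:405],(300,500),interpolation=2)
cv2.imwrite('pics/v8.png',np.hstack([a,b])[:,:,::-1])
E
```

```text
t 9.55 R 0.07535710225199156 ang 169.27033103112194 head 172.04827431938017 z 0.10410992059830422 Ftan 0.10086500785609587 Fz -0.78840722672213 j [ 1.06  0.6  -0.71  2.18  0.7   0.6   1.27] 0.020150671253646706
```

View pics/v8.png

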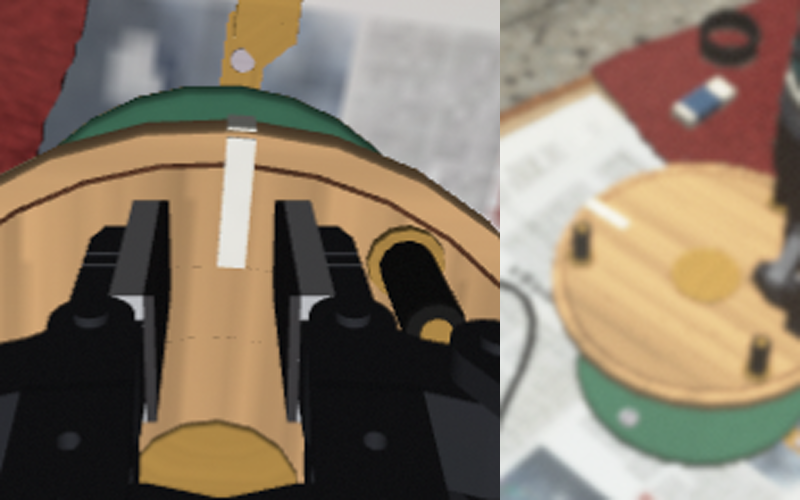

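The head is unmoved, and the fingertips look about 12 mm behind the TCP, so at about z 0.116. I will rise, go back to peg c at 138.5°, check, then lower deeper.

Call:
servo_tool --targets '[[[0,0,0],[0,0,-0.015],0.53],[[0,0,0],[0,0,-0.015],0.53],[[0,0,4],[0,0.0052,0],0.53],[[0,0,4],[0,0.0052,0],0.53],[[0,0,4],[0,0.0052,0],0.53],[[0,0,4],[0,0.0052,0],0.53],[[0,0,4],[0,0.0052,0],0.53],[[0,0,4],[0,0.0052,0],0.53],[[0,0,4],[0,0.0052,0],0.53],[[0,0,3],[0,0.0039,0],0.53],[[0,0,0],[0,0,0],0.53]]'

```text
time: 10.75
ee_pos: [0.4198, -0.255, 0.1346]
tool_rot: [1.045, 2.962, 0.0]
contact_force: [-0.8, 1.0, 0.4]
opening: 0.0199
grasp_force: 0.0
```

```bash
python3 st.py; python3 - <<'E'
from h import *
from scipy.spatial.transform import Rotation as R
st=bot.get_state(); a=np.radians(138.3); q=np.array([.4785+.075*np.cos(a),-.3065+.075*np.sin(a),st['ee_pos'][2]])
print('err tool',R.from_rotvec(st['tool_rot']).as_matrix().T@(q-st['ee_pos']))
E
```

```text
t 10.75 R 0.07809584752673389 ang 138.705440752759 head 141.12883555205053 z 0.13464315188835677 Ftan -0.16828850649219773 Fz 0.4221186598929396 j [ 0.92  0.51 -0.61  2.18  0.52  0.6   0.82] 0.019897593355605977
err tool [-3.11739477e-03  3.99258372e-04  2.07176700e-06]
```

Call:
servo_tool --targets '[[[0,0,1],[-0.003,0,0.01],0.53],[[0,0,0],[0,0,0.008],0.53],[[0,0,0],[0,0,0.006],0.53],[[0,0,0],[0,0,0.004],0.53],[[0,0,0],[0,0,0.002],0.53],[[0,0,0],[0,0,0],0.53]]'

```text
time: 11.35
ee_pos: [0.4213, -0.2573, 0.104]
tool_rot: [-1.073, -2.952, -0.0]
contact_force: [-0.0, 0.5, -0.6]
opening: 0.0205
grasp_force: 0.0
```

Call:
servo_tool --targets '[[[0,0,0],[0,0,0.003],0.53],[[0,0,0],[0,0,0.003],0.53],[[0,0,0],[0,0,0.002],0.53],[[0,0,0],[0,0,0],0.53]]'

```text
time: 11.75
ee_pos: [0.4214, -0.2574, 0.0962]
tool_rot: [-1.073, -2.952, 0.0]
contact_force: [-0.8, -0.5, -1.0]
opening: 0.0203
grasp_force: 0.0
```

Call:
servo_tool --targets '[[[0,0,3],[0,0.0039,0],0.53],[[0,0,3],[0,0.0039,0],0.53],[[0,0,3],[0,0.0039,0],0.53],[[0,0,3],[0,0.0039,0],0.53],[[0,0,0],[0,0,0],0.53]]'

```text
time: 12.25
ee_pos: [0.4331, -0.246, 0.0966]
tool_rot: [1.374, 2.824, 0.0]
contact_force: [0.2, -0.2, 0.6]
opening: 0.0202
grasp_force: 0.0
```

```bash
cat > ang.py <<'E'
# peg positions (black blobs near disc) in top & wrist as angles about centre
from h import *
import sys
zt=float(sys.argv[1]) if len(sys.argv)>1 else .094
for n in ('top','scene'):
    s=snap(n,'ang_'+n); C=np.array([.4785,-.3065])
    th=np.radians(np.arange(0,360,.5)); v=0
    im=s['image'].astype(float)
    for r in np.linspace(.072,.088,9):
        uv=proj(s,np.c_[C[0]+r*np.cos(th),C[1]+r*np.sin(th),np.full(720,zt)]).astype(np.float32)
        c=cv2.remap(im.astype(np.float32),uv[:,0],uv[:,1],1)[:,0]
        v=v+(c.min(1)>195)*(c.max(1)-c.min(1)<45)
    w=np.where(v>=4)[0]; g=np.split(w,np.where(np.diff(w)>6)[0]+1)
    print(n,'white marks deg',[(round(float((k*v[k]).sum()/v[k].sum()/2),1),len(k)) for k in g if len(k)])
E
python3 st.py; python3 ang.py
```

```text
t 12.25 R 0.075648712134901 ang 126.83831999063504 head 128.10170967186448 z 0.0966087841205746 Ftan -0.018280966287435085 Fz 0.583598434817512 j [ 0.79  0.56 -0.49  2.19  0.54  0.5   0.55] 0.020203106279425818
top white marks deg [(340.2, 8)]
scene white marks deg [(157.6, 11), (341.6, 12)]
```

The head is turning now: its marks moved from 168/348° to about 159/340°. I will continue clockwise.

Call:
servo_tool --targets '[[[0,0,3],[0,0.0039,0],0.53],[[0,0,3],[0,0.0039,0],0.53],[[0,0,3],[0,0.0039,0],0.53],[[0,0,3],[0,0.0039,0],0.53],[[0,0,3],[0,0.0039,0],0.53],[[0,0,3],[0,0.0039,0],0.53],[[0,0,3],[0,0.0039,0],0.53],[[0,0,3],[0,0.0039,0],0.53]]'

```text
time: 13.15
ee_pos: [0.4596, -0.2323, 0.0963]
tool_rot: [-1.935, -2.474, 0.001]
contact_force: [-1.6, 0.3, -0.3]
opening: 0.0204
grasp_force: 0.1
```

```bash
python3 st.py; python3 ang.py
```

```text
t 13.15 R 0.07659345929174317 ang 104.31069204515339 head 103.94474309639298 z 0.09632449758746223 Ftan 1.5072884049231094 Fz -0.2505116904514308 j [ 0.66  0.55 -0.37  2.16  0.42  0.49  0.21] 0.02043335923730593
top white marks deg [(318.5, 9)]
scene white marks deg [(134.9, 12)]
```

Call:
servo_tool --targets '[[[0,0,3],[0,0.0039,0],0.53],[[0,0,3],[0,0.0039,0],0.53],[[0,0,3],[0,0.0039,0],0.53],[[0,0,3],[0,0.0039,0],0.53],[[0,0,3],[0,0.0039,0],0.53],[[0,0,3],[0,0.0039,0],0.53]]'

```text
time: 13.85
ee_pos: [0.4825, -0.2296, 0.0963]
tool_rot: [-2.297, -2.142, 0.001]
contact_force: [-0.3, 0.1, 0.7]
opening: 0.0201
grasp_force: 0.1
```

```bash
python3 st.py
```

```text
t 13.85 R 0.07700719802869299 ang 87.03168766468175 head 85.99962983589342 z 0.09626141777620922 Ftan 0.34044961618867997 Fz 0.6731225859092828 j [ 0.57  0.56 -0.29  2.12  0.32  0.5  -0.03] 0.020060362724413496
```

Call:
servo_tool --targets '[[[0,0,3],[0,0.0039,0],0.53],[[0,0,3],[0,0.0039,0],0.53],[[0,0,3],[0,0.0039,0],0.53],[[0,0,3],[0,0.0039,0],0.53],[[0,0,3],[0,0.0039,0],0.53],[[0,0,3],[0,0.0039,0],0.53]]'

```text
time: 14.45
ee_pos: [0.5053, -0.2341, 0.0962]
tool_rot: [-2.604, -1.756, 0.001]
contact_force: [-0.7, -0.3, 0.3]
opening: 0.0199
grasp_force: 0.1
```

```bash
python3 st.py; python3 ang.py
```

```text
t 14.45 R 0.07714709570808154 ang 69.68995832619815 head 68.0092701339596 z 0.09620896340704954 Ftan 0.581517229428961 Fz 0.31729063204027613 j [ 0.5   0.57 -0.2   2.07  0.23  0.51 -0.25] 0.019899826290043027
top white marks deg [(283.7, 8)]
scene white marks deg [(101.5, 11), (281.0, 11)]
```

Call:
servo_tool --targets '[[[0,0,3],[-0.0002,0.0039,0],0.53],[[0,0,3],[-0.0002,0.0039,0],0.53],[[0,0,3],[-0.0002,0.0039,0],0.53],[[0,0,3],[-0.0002,0.0039,0],0.53],[[0,0,3],[-0.0002,0.0039,0],0.53],[[0,0,3],[-0.0002,0.0039,0],0.53]]'

```text
time: 15.15
ee_pos: [0.525, -0.2463, 0.0962]
tool_rot: [-2.846, -1.329, 0.001]
contact_force: [-0.5, 0.5, 0.6]
opening: 0.02
grasp_force: 0.2
```

```bash
python3 st.py
```

```text
t 15.15 R 0.07606918489366334 ang 52.31455106348947 head 50.0534725288058 z 0.09621285405379684 Ftan 0.6572784758206391 Fz 0.5717743653406961 j [ 0.45  0.59 -0.12  2.03  0.13  0.53 -0.46] 0.019992933738501004
```

Call:
servo_tool --targets '[[[0,0,3],[0,0.0039,0],0.53],[[0,0,3],[0,0.0039,0],0.53],[[0,0,3],[0,0.0039,0],0.53],[[0,0,3],[0,0.0039,0],0.53],[[0,0,3],[0,0.0039,0],0.53],[[0,0,3],[0,0.0039,0],0.53]]'

```text
time: 15.75
ee_pos: [0.5407, -0.2634, 0.0962]
tool_rot: [-3.018, -0.867, 0.001]
contact_force: [-0.1, 0.0, 0.3]
opening: 0.0198
grasp_force: 0.2
```

```bash
python3 st.py; python3 ang.py
```

```text
t 15.75 R 0.0756730011172769 ang 34.67392076490476 head 32.05352545789685 z 0.09615673483669468 Ftan 0.0896672544046217 Fz 0.2632685827928999 j [ 0.4   0.61 -0.03  1.98  0.04  0.56 -0.67] 0.019812782709906857
top white marks deg [(248.9, 9)]
scene white marks deg [(67.5, 11), (244.6, 11)]
```

Call:
servo_tool --targets '[[[0,0,3],[-0.0001,0.0039,0],0.53],[[0,0,3],[-0.0001,0.0039,0],0.53],[[0,0,3],[-0.0001,0.0039,0],0.53],[[0,0,3],[-0.0001,0.0039,0],0.53],[[0,0,3],[-0.0001,0.0039,0],0.53],[[0,0,3],[-0.0001,0.0039,0],0.53]]'

```text
time: 16.45
ee_pos: [0.5501, -0.2847, 0.0963]
tool_rot: [-3.117, -0.385, 0.001]
contact_force: [0.3, 0.8, 0.3]
opening: 0.0202
grasp_force: 0.2
```

```bash
python3 st.py
```

```text
t 16.45 R 0.07485523864387213 ang 16.95189716720331 head 14.088517607316362 z 0.09625055210812311 Ftan 0.6740343521974199 Fz 0.33767886499745436 j [ 0.37  0.63  0.05  1.94 -0.05  0.58 -0.87] 0.02019836074137553
```

Call:
servo_tool --targets '[[[0,0,3],[0,0.0039,0],0.53],[[0,0,3],[0,0.0039,0],0.53],[[0,0,3],[0,0.0039,0],0.53],[[0,0,3],[0,0.0039,0],0.53],[[0,0,3],[0,0.0039,0],0.53],[[0,0,3],[0,0.0039,0],0.53]]'

```text
time: 17.05
ee_pos: [0.5527, -0.3079, 0.0962]
tool_rot: [-3.139, 0.107, 0.001]
contact_force: [0.5, 0.5, 0.6]
opening: 0.0201
grasp_force: 0.1
```

```bash
python3 st.py; python3 ang.py
```

```text
t 17.05 R 0.07420689617668896 ang -1.0998569807665202 head 356.07980754124327 z 0.09619763748830407 Ftan 0.49647414603331186 Fz 0.5671896767135259 j [ 0.34  0.64  0.13  1.91 -0.14  0.6  -1.07] 0.02013675725067397
top white marks deg [(216.2, 8)]
scene white marks deg [(30.7, 12), (209.6, 11)]
```

Call:
servo_tool --targets '[[[0,0,3],[0,0.0039,0],0.53],[[0,0,3],[0,0.0039,0],0.53],[[0,0,3],[0,0.0039,0],0.53],[[0,0,3],[0,0.0039,0],0.53],[[0,0,3],[0,0.0039,0],0.53],[[0,0,3],[0,0.0039,0],0.53]]'

```text
time: 17.75
ee_pos: [0.5486, -0.3293, 0.0961]
tool_rot: [-3.082, 0.596, 0.002]
contact_force: [1.2, 4.1, 0.5]
opening: 0.0208
grasp_force: 2.0
```

```bash
python3 st.py; python3 ang.py
```

```text
t 17.75 R 0.07373007529633824 ang -17.987371863690345 head 338.1137241369872 z 0.0960854248384255 Ftan 4.236777207305316 Fz 0.49501874495845155 j [ 0.32  0.66  0.22  1.9  -0.24  0.61 -1.26] 0.02076712338142773
top white marks deg [(195.8, 10)]
scene white marks deg [(18.8, 11), (190.0, 12)]
```

Call:
servo_tool --targets '[[[0,0,3],[0,0.0039,0],0.53],[[0,0,3],[0,0.0039,0],0.53],[[0,0,3],[0,0.0039,0],0.53],[[0,0,3],[0,0.0039,0],0.53],[[0,0,3],[0,0.0039,0],0.53],[[0,0,3],[0,0.0039,0],0.53]]'

```text
time: 18.45
ee_pos: [0.5384, -0.3488, 0.0962]
tool_rot: [-2.951, 1.068, 0.0]
contact_force: [1.5, 3.7, 0.2]
opening: 0.0199
grasp_force: 2.1
```

```bash
python3 st.py; python3 ang.py
```

```text
t 18.45 R 0.0733272133523049 ang -35.230137107304024 head 320.2146126593663 z 0.09615165569946574 Ftan 3.832444914232256 Fz 0.20307781922079385 j [ 0.3   0.67  0.3   1.9  -0.32  0.62 -1.46] 0.01994231718927948
top white marks deg [(178.9, 8)]
scene white marks deg [(1.6, 8), (173.1, 11), (359.0, 3)]
```

The tangential force is a steady 4 N, so the head has dropped and is keyed. I will back off, rise and go over the cap.

Call:
servo_tool --targets '[[[0,0,0],[0,-0.003,0],0.53],[[0,0,0],[0,0,-0.02],0.53],[[0,0,0],[0,0,-0.025],0.53],[[0,0,0],[-0.02,0,0],1],[[0,0,0],[-0.025,0,0],1],[[0,0,0],[-0.02,0,0],1],[[0,0,0],[0,0,0],1],[[0,0,0],[0,0,0],1]]'

```text
time: 19.35
ee_pos: [0.4893, -0.3083, 0.1417]
tool_rot: [2.952, -1.072, 0.002]
contact_force: [0.1, -1.4, -0.3]
opening: 0.0001
grasp_force: 0.0
```

```bash
cat > err.py <<'E'
from h import *
from scipy.spatial.transform import Rotation as R
st=bot.get_state(); print('to centre, tool',R.from_rotvec(st['tool_rot']).as_matrix().T@(np.array([.4785,-.3065,0])-st['ee_pos']*[1,1,0]),st['ee_pos'],st['opening'],st['contact_force'])
E
python3 err.py; python3 ang.py .09
```

```text
to centre, tool [-9.40001869e-03  5.55684672e-03 -9.25480691e-06] [ 0.48927521 -0.30827024  0.14169028] 0.00013516945285605876 [ 0.06835949 -1.4244058  -0.28362533]
top white marks deg []
scene white marks deg [(1.4, 7), (175.8, 12), (358.5, 5)]
```

Call:
servo_tool --targets '[[[0,0,0],[-0.0094,0.0056,0],1],[[0,0,0],[0,0,0.01],1],[[0,0,0],[0,0,0.008],1],[[0,0,0],[0,0,0.004],1],[[0,0,0],[0,0,0],1]]'

```text
time: 19.95
ee_pos: [0.478, -0.3052, 0.1182]
tool_rot: [-2.952, 1.073, 0.003]
contact_force: [0.8, -0.1, -0.4]
opening: -0.0002
grasp_force: 0.0
```

Call:
servo_tool --targets '[[[0,0,0],[0,0,0.004],1],[[0,0,0],[0,0,0.004],1],[[0,0,0],[0,0,0.002],1],[[0,0,0],[0,0,0],1]]'

```text
time: 20.35
ee_pos: [0.4783, -0.3055, 0.1091]
tool_rot: [-2.952, 1.073, 0.001]
contact_force: [0.2, -0.2, 0.4]
opening: 0.0003
grasp_force: 0.0
```

Call:
servo_tool --targets '[[[0,0,0],[0,0,0.002],1],[[0,0,0],[0,0,0.002],1],[[0,0,0],[0,0,0.002],1],[[0,0,0],[0,0,0],1]]'

```text
time: 20.75
ee_pos: [0.4783, -0.3055, 0.1031]
tool_rot: [-2.952, 1.073, 0.001]
contact_force: [1.2, -0.1, 0.6]
opening: -0.0006
grasp_force: 0.0
```

Call:
servo_tool --targets '[[[0,0,0],[0,0,0.003],1],[[0,0,0],[0,0,0.003],1],[[0,0,0],[0,0,0.002],1],[[0,0,0],[0,0,0],1]]'

```text
time: 21.15
ee_pos: [0.4782, -0.3054, 0.095]
tool_rot: [-2.952, 1.073, 0.001]
contact_force: [0.3, 0.9, -0.1]
opening: -0.0004
grasp_force: 0.0
```

Call:
servo_tool --targets '[[[0,0,0],[0,0,0.002],1],[[0,0,0],[0,0,0.002],1],[[0,0,0],[0,0,0],1]]'

```text
time: 21.45
ee_pos: [0.4783, -0.3054, 0.0911]
tool_rot: [-2.952, 1.073, 0.001]
contact_force: [-0.5, -0.3, 0.5]
opening: 0.0002
grasp_force: 0.0
```

Call:
servo_tool --targets '[[[0,0,0],[0,0,0.002],1],[[0,0,0],[0,0,0.002],1],[[0,0,0],[0,0,0],1]]'

```text
time: 21.75
ee_pos: [0.4787, -0.3058, 0.088]
tool_rot: [-2.952, 1.074, -0.001]
contact_force: [-0.4, 0.3, 4.4]
opening: 0.0003
grasp_force: 2.4
```

Contact with the cap came at TCP z 0.088. I will press home.

Call:
servo_tool --targets '[[[0,0,0],[0,0,0.001],1],[[0,0,0],[0,0,0.001],1],[[0,0,0],[0,0,0],1]]'

```text
time: 22.05
ee_pos: [0.4788, -0.3058, 0.0865]
tool_rot: [-2.952, 1.074, -0.001]
contact_force: [-0.1, 0.9, 8.8]
opening: -0.0001
grasp_force: 4.5
```

Call:
servo_tool --targets '[[[0,0,0],[0,0,0.001],1],[[0,0,0],[0,0,0.001],1],[[0,0,0],[0,0,0],1]]'

```text
time: 22.35
ee_pos: [0.4788, -0.3058, 0.0847]
tool_rot: [-2.952, 1.073, -0.002]
contact_force: [-1.6, 1.6, 10.1]
opening: -0.0002
grasp_force: 4.9
```

Call:
servo_tool --targets '[[[0,0,0],[0,0,0.001],1],[[0,0,0],[0,0,0.001],1],[[0,0,0],[0,0,0],1]]'

```text
time: 22.65
ee_pos: [0.4788, -0.3058, 0.084]
tool_rot: [-2.951, 1.074, -0.002]
contact_force: [-3.3, 2.8, 21.4]
opening: 0.0004
grasp_force: 10.3
```

Call:
servo_tool --targets '[[[0,0,0],[0,0,0.001],1],[[0,0,0],[0,0,0.0005],1],[[0,0,0],[0,0,0],1]]'

```text
time: 22.95
ee_pos: [0.4788, -0.3058, 0.0839]
tool_rot: [-2.95, 1.074, -0.002]
contact_force: [-4.8, 3.7, 31.5]
opening: -0.0003
grasp_force: 15.9
```

The force is 31 N with no further travel, so the head is home. Next I will rise and go back to peg c.

Call:
servo_tool --targets '[[[0,0,0],[0,0,-0.015],1],[[0,0,0],[0,0,-0.04],1],[[0,0,0],[0.025,-0.003,0],0.53],[[0,0,0],[0.025,-0.004,0],0.53],[[0,0,-7],[0.0244,-0.0033,0],0.53],[[0,0,0],[0,0,0],0.53],[[0,0,0],[0,0,0],0.53]]'

```text
time: 23.65
ee_pos: [0.5418, -0.3454, 0.1346]
tool_rot: [-3.012, 0.893, 0.001]
contact_force: [0.1, 0.3, 0.0]
opening: 0.0199
grasp_force: 0.0
```

```bash
python3 st.py;python3 - <<'E'
from h import *
s=snap('wrist','w5'); t=snap('scene','s5')
a=np.radians(-31); q=[.4785+.075*np.cos(a),-.3065+.075*np.sin(a)]
print(proj(s,[[*q,.113],[*q,.085],[.4785,-.3065,.09]]))
im=s['image'][150:450,120:520]; b=cv2.resize(t['image'][200:320,320:440],(400,400),interpolation=2)
cv2.imwrite('pics/v9.png',np.hstack([cv2.resize(im,(400,300)),b[:300]])[:,:,::-1]); 
E
```

```text
t 23.65 R 0.07431920355853656 ang -31.580981860047082 head 326.9834830097084 z 0.13459811278955103 Ftan 0.26522684771675675 Fz 0.03604286029634515 j [ 0.29  0.62  0.3   1.88 -0.27  0.69 -1.4 ] 0.019909395550634725
[[317.1905872  281.4361459 ]
 [317.22460881 262.44978191]
 [321.37895573 375.41007977]]
```

View pics/v9.png

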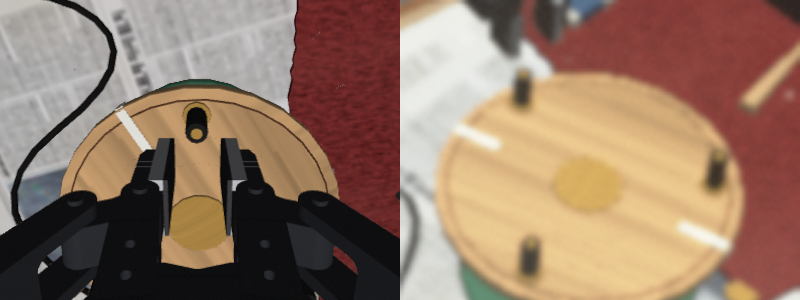

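The peg's top is at (317,284) in the wrist picture, between the fingers. The marks' outer ends are at scene (336.5,238.4) and (419,274), and at wrist (238,258). I will compute the angles.

```bash
python3 - <<'E'
from h import *
s=pickle.load(open('pics/w5.pkl','rb'));t=pickle.load(open('pics/s5.pkl','rb'));w=pickle.load(open('pics/w3.pkl','rb'));w4=pickle.load(open('pics/w4.pkl','rb'))
C=np.array([.4785,-.3065,0]); A=lambda P:[(round(float(np.degrees(np.arctan2(*(p-C)[1::-1])))%360,1),round(float(np.hypot(*(p-C)[:2])),4)) for p in P]
print('mark wrist',A(onz(s,[(238,258)],.085)),'scene',A(onz(t,[(336.5,238.4),(419,274)],.085)),'cap scene',onz(t,[(376.5,255.5)],.09),'cap wrist',onz(s,[(318,373)],.09))
print('ptr w3',A(onz(w,[(309,222),(309,172)],.08)),'w4',A(onz(w4,[(220+232*.44,200+122*.44),(220+240*.44,200+60*.44)],.08)))
print('mark w3',A(onz(w,[(304,246),(308,298)],.094)))
E
```

```text
mark wrist [(359.4, 0.0921)] scene [(1.1, 0.0878), (176.3, 0.095)] cap scene [[ 0.47431279 -0.29912963  0.09      ]] cap wrist [[ 0.48118821 -0.30567254  0.09      ]]
ptr w3 [(165.0, 0.1008), (164.7, 0.1278)] w4 [(167.8, 0.0893), (167.4, 0.1039)]
mark w3 [(166.6, 0.0916), (166.2, 0.0619)]
```

Call:
servo_tool --targets '[[[0,0,0],[0,0,0.02],0.53],[[0,0,0],[0,0,0.015],0.53],[[0,0,0],[0,0,0.01],0.53],[[0,0,0],[0,0,0],0.53]]'

```text
time: 24.15
ee_pos: [0.5405, -0.3443, 0.088]
tool_rot: [-3.011, 0.891, 0.006]
contact_force: [-0.0, 0.6, -0.1]
opening: 0.0202
grasp_force: 0.0
```

Call:
servo_tool --targets '[[[0,0,3],[0,0.0039,0],0.53],[[0,0,3],[0,0.0039,0],0.53],[[0,0,3],[0,0.0039,0],0.53],[[0,0,3],[0,0.0039,0],0.53],[[0,0,3],[0,0.0039,0],0.53],[[0,0,1],[0,0.0013,0],0.53],[[0,0,0],[0,0,0],0.53]]'

```text
time: 24.85
ee_pos: [0.5297, -0.36, 0.0899]
tool_rot: [-2.859, 1.299, 0.0]
contact_force: [2.5, 3.9, -0.9]
opening: 0.02
grasp_force: 1.9
```

```bash
python3 st.py
```

```text
t 24.85 R 0.0740324938009503 ang -46.26865825069135 head 311.1285560821446 z 0.08992113860440062 Ftan 4.507015587440318 Fz -0.9070474316828359 j [ 0.3   0.68  0.34  1.91 -0.38  0.62 -1.55] 0.019993556369985403
```

Call:
servo_tool --targets '[[[0,0,0],[0,-0.003,0],0.53],[[0,0,0],[0,0,-0.04],0.53],[[0,0,0],[0,0,-0.04],0.53],[[0,0,-8],[-0.026,0.019,0],0.53],[[0,0,0],[-0.026,0.011,0],0.53],[[0,0,0],[-0.026,0.011,0],0.53],[[0,0,0],[-0.026,0.011,0],0.53],[[0,0,0],[-0.026,0.011,0],0.53],[[0,0,-8.5],[0,0,0],0.53],[[0,0,-8.5],[0,0,0],0.53],[[0,0,-8.5],[0,0,0],0.53],[[0,0,-8.5],[0,0,0],0.53],[[0,0,-8.5],[0,0,0],0.53],[[0,0,-8.5],[0,0,0],0.53],[[0,0,-8.5],[0,0,0],0.53],[[0,0,-8.5],[0,0,0],0.53],[[0,0,-8.5],[0,0,0],0.53],[[0,0,-8.5],[0,0,0],0.53],[[0,0,-8.5],[0,0,0],0.53],[[0,0,-8.5],[0,0,0],0.53]]'

```text
time: 26.85
ee_pos: [0.3916, -0.3192, 0.1703]
tool_rot: [2.701, 1.601, -0.002]
contact_force: [-0.2, 0.4, -0.9]
opening: 0.0201
grasp_force: 0.0
```

Call:
servo_tool --targets '[[[0,0,-8.5],[0,0,0],0.53],[[0,0,-8.5],[0,0,0],0.53],[[0,0,-8.5],[0,0,0],0.53],[[0,0,-8.5],[0,0,0],0.53],[[0,0,-8.5],[0,0,0],0.53],[[0,0,0],[0,0,0],0.53],[[0,0,0],[0,0,0],0.53]]'

```text
time: 27.55
ee_pos: [0.3918, -0.3186, 0.17]
tool_rot: [1.949, 2.463, -0.001]
contact_force: [-0.9, 0.8, -0.2]
opening: 0.0195
grasp_force: 0.0
```

```bash
python3 st.py;python3 - <<'E'
from h import *
s=snap('wrist','w6')
a=np.radians(165);C=np.array([.4785,-.3065]);u=np.array([np.cos(a),np.sin(a)])
print(proj(s,[[*(C+.092*u),.085],[*(C+.102*u),.08],[*(C+.122*u),.08],[*C,.09]]))
E
```

```text
t 27.55 R 0.08751620310481847 ang -172.06239936482982 head 103.2881209024291 z 0.1700154653521862 Ftan -0.9298258731656855 Fz -0.18544024285873945 j [ 0.84  0.41 -0.32  2.14  0.22  0.62  0.59] 0.019513495878074476
[[325.04919228 193.74115955]
 [311.75345488 185.43939336]
 [285.01042474 171.05277753]
 [443.96524659 258.58082212]]
```

```bash
cat > fine.py <<'E'
from h import *
import sys
s=pickle.load(open('pics/%s.pkl'%sys.argv[1],'rb')); im=s['image'].astype(np.float32)
M=np.array(s['world_to_cam']); C=np.array([float(sys.argv[2]),float(sys.argv[3])]) if len(sys.argv)>3 else np.array([.4785,-.3065])
th=np.arange(140,190,.1); rs=np.arange(.055,.126,.0005)
rows=[]
for r in rs:
    a=np.radians(th); uv=proj(s,np.c_[C[0]+r*np.cos(a),C[1]+r*np.sin(a),np.full(len(a),.085 if r<.0925 else .08)]).astype(np.float32)
    rows.append(cv2.remap(im,uv[:,0:1],uv[:,1:2],1)[:,0])
P=np.array(rows); cv2.imwrite('pics/pol.png',cv2.resize(P.astype(np.uint8),(750,568))[:,:,::-1])
h=cv2.cvtColor(P.astype(np.uint8),cv2.COLOR_RGB2HSV)
wh=(h[...,1]<40)&(h[...,2]>170); br=(h[...,0]>15)&(h[...,0]<30)&(h[...,1]>110)&(h[...,2]>60)
for n,m,R0 in(('white',wh,np.arange(.060,.093,.003)),('brass',br,np.arange(.0935,.125,.003))):
    print(n,[(round(float(r),4),round(float(th[k].mean()),1),len(k)) for r in R0 for k in [np.where(m[np.argmin(abs(rs-r))])[0]] if len(k)])
E
python3 fine.py w6
```

```text
white [(0.063, 165.9, 52), (0.066, 166.0, 49), (0.069, 166.0, 47), (0.072, 166.0, 46), (0.075, 166.0, 44), (0.078, 166.2, 42), (0.081, 166.2, 40), (0.084, 166.3, 39), (0.087, 166.3, 37), (0.09, 166.3, 36)]
brass [(0.0935, 159.8, 21), (0.0965, 160.1, 57), (0.0995, 160.2, 53), (0.1025, 160.4, 51), (0.1055, 162.2, 55), (0.1085, 164.3, 64), (0.1115, 164.9, 69), (0.1145, 164.9, 65), (0.1175, 164.9, 64), (0.1205, 164.5, 69)]
```

View pics/pol.png

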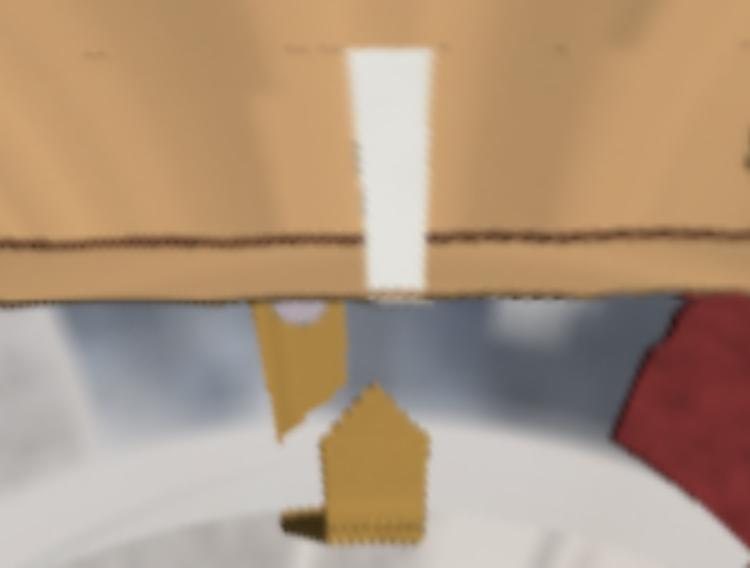

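In the unwrapped view the pointer tip is at column 375 (165.0°) and the mark reaches the rim at column 397 (166.4°). It needs about 1.4° more clockwise, so I will go to peg a, at about 76°.

Call:
servo_tool --targets '[[[0,0,0],[0.015,0.03,0],0.53],[[0,0,0],[0.015,0.03,0],0.53],[[0,0,0],[0.015,0.03,0],0.53],[[0,0,0],[0.0137,0.0313,0],0.53],[[0,0,8.5],[0,0,0],0.53],[[0,0,8.5],[0,0,0],0.53],[[0,0,8.5],[0,0,0],0.53],[[0,0,1.5],[0,0,0],0.53],[[0,0,0],[0,0,0.02],0.53],[[0,0,0],[0,0,0],0.53]]'

```text
time: 28.6
ee_pos: [0.495, -0.2315, 0.1484]
tool_rot: [-2.463, -1.946, 0.004]
contact_force: [-0.5, 0.0, 0.7]
opening: 0.0199
grasp_force: 0.0
```

```bash
python3 st.py;python3 - <<'E'
from h import *
from scipy.spatial.transform import Rotation as R
st=bot.get_state(); a=np.radians(76.2); q=np.array([.4785+.075*np.cos(a),-.3065+.075*np.sin(a),st['ee_pos'][2]])
print('err tool',R.from_rotvec(st['tool_rot']).as_matrix().T@(q-st['ee_pos']))
s=snap('wrist','w7'); im=cv2.cvtColor(s['image'],cv2.COLOR_RGB2HSV)
print('peg pred',proj(s,[[q[0],q[1],.113],[q[0],q[1],.085]]))
b=im[240:300,296:340]; k=np.argwhere(b[...,2]<60); print('dark centroid',k.mean(0)[::-1]+[296,240],len(k))
E
```

```text
t 28.6 R 0.07675053191088957 ang 77.5919295951896 head 76.61681419447478 z 0.1483844844850217 Ftan 0.45916544361234873 Fz 0.7197150337100273 j [ 0.49  0.48 -0.19  2.07  0.15  0.61 -0.03] 0.019938357177798547
err tool [-1.74140153e-03  1.85174220e-03 -7.14303334e-06]
peg pred [[319.5779125  275.8098934 ]
 [319.41411411 258.70193323]]
dark centroid [315.81917211 262.69063181] 459
```

Call:
servo_tool --targets '[[[0,0,0],[-0.001,0.001,0.02],0.53],[[0,0,0],[0,0,0.02],0.53],[[0,0,0],[0,0,0.015],0.53],[[0,0,0],[0,0,0.004],0.53],[[0,0,1],[0,0.0013,0],0.53],[[0,0,1],[0,0.0013,0],0.53],[[0,0,1],[0,0.0013,0],0.53],[[0,0,0],[0,0,0],0.53]]'

```text
time: 29.45
ee_pos: [0.4995, -0.234, 0.0911]
tool_rot: [-2.516, -1.878, 0.003]
contact_force: [-3.6, -0.2, -0.5]
opening: 0.0203
grasp_force: 2.0
```

```bash
python3 st.py
```

```text
t 29.45 R 0.07543649856006439 ang 73.8317548306059 head 73.49407566671806 z 0.09109958127586054 Ftan 3.3704065726054293 Fz -0.5058228549006885 j [ 0.46  0.58 -0.15  2.09  0.17  0.49 -0.1 ] 0.020265438083160135
```

Call:
servo_tool --targets '[[[0,0,0.7],[0,0.001,0],0.53],[[0,0,0.7],[0,0.001,0],0.53],[[0,0,0],[0,0,0],0.53],[[0,0,0],[0,-0.004,0],0.53],[[0,0,0],[0,0,-0.04],0.53],[[0,0,0],[0,0,-0.038],0.53],[[0,0,8.5],[-0.012,-0.03,0],0.53],[[0,0,-8.5],[-0.012,-0.03,0],0.53],[[0,0,-8.5],[-0.012,-0.03,0],0.53],[[0,0,-8.5],[-0.012,-0.03,0],0.53],[[0,0,-8.5],[0,0,0],0.53],[[0,0,0],[0,0,0],0.53],[[0,0,0],[0,0,0],0.53]]'

```text
time: 30.75
ee_pos: [0.3734, -0.2429, 0.1697]
tool_rot: [2.069, 2.358, 0.003]
contact_force: [-0.0, -0.2, -0.3]
opening: 0.0199
grasp_force: 0.0
```

```bash
python3 st.py;python3 - <<'E'
from h import *
s=snap('wrist','w8')
a=np.radians(165);C=np.array([.4785,-.3065]);u=np.array([np.cos(a),np.sin(a)])
print(proj(s,[[*(C+.092*u),.085],[*(C+.102*u),.08]]))
E
python3 fine.py w8
```

```text
t 30.75 R 0.12281999331995971 ang 148.81392289930642 head 97.49078900560424 z 0.16966759719033198 Ftan 0.22772410852425604 Fz -0.25098787824615254 j [ 0.72  0.35 -0.3   2.26  0.19  0.55  0.4 ] 0.019934005198256395
[[330.44463249 299.97220993]
 [317.58714783 292.158823  ]]
white [(0.066, 179.7, 21), (0.087, 163.7, 33), (0.09, 163.5, 35)]
brass [(0.0965, 150.9, 31), (0.0995, 149.7, 51), (0.1025, 149.8, 21), (0.1055, 158.0, 63), (0.1085, 158.8, 114), (0.1115, 159.6, 119), (0.1145, 160.6, 104), (0.1175, 162.3, 86), (0.1205, 164.2, 53), (0.1235, 162.9, 18)]
```

Call:
servo_tool --targets '[[[0,0,0],[-0.03,0.004,0],0.53],[[0,0,0],[-0.03,0.004,0],0.53],[[0,0,-5.8],[-0.0174,0,0],0.53],[[0,0,0],[0,0,0],0.53],[[0,0,0],[0,0,0],0.53]]'

```text
time: 31.3
ee_pos: [0.3899, -0.3174, 0.1687]
tool_rot: [-1.949, -2.464, -0.001]
contact_force: [0.3, 0.6, -0.0]
opening: 0.0202
grasp_force: 0.0
```

```bash
python3 st.py;python3 -c "
from h import *
snap('wrist','w9')"
python3 fine.py w9
```

```text
t 31.3 R 0.08926839437686185 ang -172.99061954935308 head 103.31468794997005 z 0.16873752414002657 Ftan -0.5458132022552167 Fz -0.008383845274183926 j [ 0.84  0.41 -0.32  2.14  0.22  0.62  0.6 ] 0.020232590417904213
white [(0.063, 162.9, 52), (0.066, 162.9, 48), (0.069, 163.1, 47), (0.072, 163.1, 45), (0.075, 163.1, 44), (0.078, 163.2, 43), (0.081, 163.2, 40), (0.084, 163.3, 40), (0.087, 163.3, 38), (0.09, 163.3, 36)]
brass [(0.0935, 159.3, 18), (0.0965, 159.9, 56), (0.0995, 160.1, 54), (0.1025, 160.3, 52), (0.1055, 162.1, 61), (0.1085, 164.0, 68), (0.1115, 164.9, 69), (0.1145, 164.9, 67), (0.1175, 164.9, 66), (0.1205, 164.0, 79)]
```

The mark is now at 163.3° and the pointer at 165.0°, an overshoot of 1.6°. I will correct counter-clockwise with the other finger.

Call:
servo_tool --targets '[[[0,0,0],[0.014,0.031,0],0.53],[[0,0,0],[0.014,0.031,0],0.53],[[0,0,0],[0.014,0.031,0],0.53],[[0,0,0],[0.014,0.031,0],0.53],[[0,0,8.5],[0,0,0],0.53],[[0,0,8.5],[0,0,0],0.53],[[0,0,8.5],[0,0,0],0.53],[[0,0,1.5],[0,0,0.02],0.53],[[0,0,0],[0,0,0],0.53]]'

```text
time: 32.25
ee_pos: [0.495, -0.2322, 0.1474]
tool_rot: [-2.463, -1.943, 0.004]
contact_force: [-0.1, -0.4, 0.1]
opening: 0.0201
grasp_force: 0.0
```

```bash
python3 st.py
```

```text
t 32.25 R 0.07609719040346996 ang 77.48215363058513 head 76.53032775437464 z 0.14735831433831592 Ftan -0.002425590784115708 Fz 0.13957051676869842 j [ 0.49  0.48 -0.18  2.07  0.14  0.61 -0.02] 0.020051550782993526
```

Call:
servo_tool --targets '[[[0,0,0],[0,0.0025,0.02],0.53],[[0,0,0],[0,0,0.02],0.53],[[0,0,0],[0,0,0.015],0.53],[[0,0,0],[0,0,0.002],0.53],[[0,0,-1],[0,-0.0013,0],0.53],[[0,0,-1],[0,-0.0013,0],0.53],[[0,0,0],[0,0,0],0.53],[[0,0,0],[0,0,0],0.53]]'

```text
time: 33.05
ee_pos: [0.497, -0.2349, 0.0927]
tool_rot: [2.433, 1.986, 0.001]
contact_force: [0.1, 0.4, 0.3]
opening: 0.0201
grasp_force: 0.0
```

```bash
python3 st.py
```

```text
t 33.05 R 0.07397689745622518 ang 75.53708853993827 head 78.43349960811071 z 0.09267336591684161 Ftan 0.018269453369800043 Fz 0.2767898690616349 j [ 0.48  0.57 -0.16  2.09  0.19  0.49 -0.03] 0.02006217481618942
```

Call:
servo_tool --targets '[[[0,0,-0.5],[0,-0.0007,0],0.53],[[0,0,0],[0,0,0],0.53]]'

```text
time: 33.25
ee_pos: [0.4959, -0.2346, 0.0921]
tool_rot: [2.425, 1.997, 0.0]
contact_force: [-0.1, -0.3, -0.9]
opening: 0.0203
grasp_force: 0.0
```

```bash
python3 st.py
```

```text
t 33.25 R 0.07395550000406442 ang 76.40160242422901 head 78.94944557867517 z 0.0921165041429462 Ftan 0.03523782469538256 Fz -0.9350764962528905 j [ 0.48  0.57 -0.16  2.1   0.19  0.49 -0.02] 0.020260510164428102
```

Still in free play. I will step in 1.5 mm moves until contact.

Call:
servo_tool --targets '[[[0,0,0],[0,-0.0013,0],0.53],[[0,0,0],[0,0,0],0.53]]'

```text
time: 33.45
ee_pos: [0.4943, -0.2343, 0.0919]
tool_rot: [-2.425, -1.997, 0.0]
contact_force: [0.0, 0.1, 0.1]
opening: 0.02
grasp_force: 0.0
```

Call:
servo_tool --targets '[[[0,0,0],[0,-0.001,0],0.53],[[0,0,0],[0,0,0],0.53]]'

```text
time: 33.65
ee_pos: [0.4936, -0.234, 0.0918]
tool_rot: [-2.425, -1.997, 0.0]
contact_force: [0.4, -0.0, 1.2]
opening: 0.0201
grasp_force: 0.0
```

```bash
python3 st.py
```

```text
t 33.65 R 0.07402771826166903 ang 78.25269108278609 head 78.94816266792071 z 0.09184305942470389 Ftan -0.3757778731652415 Fz 1.2381319355063867 j [ 0.48  0.57 -0.16  2.1   0.19  0.48 -0.02] 0.020126854543483327
```

Call:
servo_tool --targets '[[[0,0,0],[0,-0.001,0],0.53],[[0,0,0],[0,0,0],0.53]]'

```text
time: 33.85
ee_pos: [0.4928, -0.2338, 0.0919]
tool_rot: [2.425, 1.997, 0.0]
contact_force: [-0.1, 0.3, 0.1]
opening: 0.0204
grasp_force: 0.1
```

Call:
servo_tool --targets '[[[0,0,0],[0,-0.0007,0],0.53],[[0,0,0],[0,0,0],0.53]]'

```text
time: 34.05
ee_pos: [0.4921, -0.2337, 0.0919]
tool_rot: [2.425, 1.997, 0.0]
contact_force: [0.5, 0.1, -1.2]
opening: 0.0198
grasp_force: 0.2
```

```bash
python3 st.py
```

```text
t 34.05 R 0.07408360938605647 ang 79.42671734759075 head 78.95326891286258 z 0.09190516274051948 Ftan -0.45987894011860125 Fz -1.1690425414968322 j [ 0.48  0.57 -0.16  2.1   0.19  0.48 -0.02] 0.019775192458364448
```

Call:
servo_tool --targets '[[[0,0,0],[0,-0.0007,0],0.53],[[0,0,0],[0,0,0],0.53]]'

```text
time: 34.25
ee_pos: [0.4913, -0.2336, 0.0919]
tool_rot: [2.425, 1.997, 0.0]
contact_force: [1.0, 0.3, 0.1]
opening: 0.0201
grasp_force: 0.2
```

```bash
python3 st.py
```

```text
t 34.25 R 0.07404630290139472 ang 80.01592235466582 head 78.9469629142436 z 0.09192324335127784 Ftan -0.9439574619711046 Fz 0.06084128669705533 j [ 0.48  0.57 -0.16  2.11  0.19  0.48 -0.02] 0.020101855586521316
```

Call:
servo_tool --targets '[[[0,0,0],[0,-0.0007,0],0.53],[[0,0,0],[0,0,0],0.53]]'

```text
time: 34.45
ee_pos: [0.4906, -0.2335, 0.0919]
tool_rot: [-2.425, -1.997, 0.0]
contact_force: [1.1, 0.5, 0.3]
opening: 0.02
grasp_force: 0.2
```

```bash
python3 st.py
```

```text
t 34.45 R 0.07400331002622261 ang 80.62285027072745 head 78.94281912372674 z 0.09190004058120405 Ftan -1.0444640471611089 Fz 0.3340249901046714 j [ 0.48  0.57 -0.16  2.11  0.19  0.48 -0.02] 0.02003953590055836
```

Call:
servo_tool --targets '[[[0,0,0],[0,0.004,0],0.53],[[0,0,0],[0,0,-0.04],0.53],[[0,0,0],[0,0,-0.038],0.53],[[0,0,-8.5],[0,0,0],0.53],[[0,0,-8.5],[0,0,0],0.53],[[0,0,-7.5],[0,0,0],0.53],[[0,0,0],[-0.014,-0.03,0],0.53],[[0,0,0],[-0.014,-0.03,0],0.53],[[0,0,0],[-0.014,-0.03,0],0.53],[[0,0,0],[-0.014,-0.03,0],0.53],[[0,0,0],[0,0,0],0.53],[[0,0,0],[0,0,0],0.53]]'

```text
time: 35.65
ee_pos: [0.3902, -0.3173, 0.1699]
tool_rot: [-1.949, -2.464, 0.0]
contact_force: [0.7, -0.0, 0.2]
opening: 0.0202
grasp_force: 0.0
```

```bash
python3 st.py;python3 -c "
from h import *
snap('wrist','w10')"
python3 fine.py w10
```

```text
t 35.65 R 0.08891558559152467 ang -173.0118031223584 head 103.30708930340433 z 0.16988956344630857 Ftan 0.12285014495297239 Fz 0.17154131422267424 j [ 0.84  0.41 -0.32  2.14  0.22  0.62  0.6 ] 0.020215428428425566
white [(0.063, 164.8, 53), (0.066, 164.9, 49), (0.069, 165.0, 47), (0.072, 165.0, 46), (0.075, 165.1, 43), (0.078, 165.1, 42), (0.081, 165.2, 41), (0.084, 165.3, 39), (0.087, 165.2, 38), (0.09, 165.3, 37)]
brass [(0.0935, 159.5, 21), (0.0965, 159.9, 56), (0.0995, 160.1, 54), (0.1025, 160.3, 52), (0.1055, 162.0, 59), (0.1085, 163.8, 68), (0.1115, 164.8, 70), (0.1145, 164.9, 67), (0.1175, 164.9, 65), (0.1205, 164.3, 72)]
```

The mark is at 165.3° and the pointer at 165.0°. The rim measures 92 mm at the home height, so the head is seated, and the tool is clear of everything. I will hand in.

```bash
python3 -c "
from rig import bot
print(bot.sign_off())"
```

```text
the job is handed in; nothing more can be done
None
```

I handed the job in at about 36 s: the head dropped onto its key and was pressed home (it stopped solid at 31 N), one white mark measures 0.3° from the brass pointer, and I never moved the tool near the jars or the glue bottle.

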